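# Load the tape caddies at the packing bench

### The job

Lift the three rolls of coloured tape up and off their hooks and stand each one on its rim in the narrow caddy of its own colour, right down on the caddy's floor. Never let a roll drop or rest on the bench, and do not push or knock over the paint bottle, jar and tub standing about.

Things in the scene. Friction and masses are not known exactly. Their poses are not given: they have to be found in the camera images.
- red_roll: red roll of adhesive tape: rigid ring, 96 mm outside diameter, 40 mm hole, 24 mm wide, about 160 g. Origin at its centre; x is the ring's axis, level as it hangs and stands. At the start a hook runs through the top of the hole, 28 mm of tape above it; raised 12 to 30 mm, the roll can be drawn off over the hook's upturned end
- blue_roll: blue roll of adhesive tape: rigid ring, 96 mm outside diameter, 40 mm hole, 24 mm wide, about 160 g. Origin at its centre; x is the ring's axis, level as it hangs and stands. At the start a hook runs through the top of the hole, 28 mm of tape above it; raised 12 to 30 mm, the roll can be drawn off over the hook's upturned end
- yellow_roll: yellow roll of adhesive tape: rigid ring, 96 mm outside diameter, 40 mm hole, 24 mm wide, about 160 g. Origin at its centre; x is the ring's axis, level as it hangs and stands. At the start a hook runs through the top of the hole, 28 mm of tape above it; raised 12 to 30 mm, the roll can be drawn off over the hook's upturned end
- double_stand: fixed hook stand, carrying two rolls, one behind the other (centres 64 mm apart) at the start. Origin on the bench under its blue post (16 mm thick, 110 mm high; base 90 x 75 x 12 mm). From the post's top a straight steel hook, 10 mm thick, runs level along the stand's -x (roughly to the robot), axis 110 mm up, 155 mm long; the end turns up to a height of 127 mm, 12 mm above the hook's upper side
- single_stand: fixed hook stand, carrying one roll at the start. Origin on the bench under its blue post (16 mm thick, 110 mm high; base 90 x 75 x 12 mm). From the post's top a straight steel hook, 10 mm thick, runs level along the stand's -x (roughly to the robot), axis 110 mm up, 155 mm long; the end turns up to a height of 127 mm, 12 mm above the hook's upper side
- red_caddy: fixed red plastic caddy: an open narrow box 46 (x) x 120 (y) x 57 mm high, walls 4 mm, floor 12 mm thick, inside 38 x 112 mm; two 5 mm ribs across the floor, 40 mm apart, cradle the roll. Origin at the centre of its underside. A roll stands in it on its rim with the ring axis along the caddy's x axis; the roll's centre is then about 60 mm above the origin
- blue_caddy: fixed blue plastic caddy: an open narrow box 46 (x) x 120 (y) x 57 mm high, walls 4 mm, floor 12 mm thick, inside 38 x 112 mm; two 5 mm ribs across the floor, 40 mm apart, cradle the roll. Origin at the centre of its underside. A roll stands in it on its rim with the ring axis along the caddy's x axis; the roll's centre is then about 60 mm above the origin
- yellow_caddy: fixed yellow plastic caddy: an open narrow box 46 (x) x 120 (y) x 57 mm high, walls 4 mm, floor 12 mm thick, inside 38 x 112 mm; two 5 mm ribs across the floor, 40 mm apart, cradle the roll. Origin at the centre of its underside. A roll stands in it on its rim with the ring axis along the caddy's x axis; the roll's centre is then about 60 mm above the origin
- bottle: white paint bottle with a yellow label, loose, 48 mm diameter, 140 mm high, a bystander between the hooks and the caddies; origin at the centre of its underside
- jar: small paint jar with an orange cap, loose, 46 mm diameter, 58 mm high, a bystander; origin at the centre of its underside
- tub: black paint tub with a blue lid, loose, 84 mm diameter, 78 mm high, a bystander beyond the work; origin at the centre of its underside
There are look-alikes about, which are no part of the job. What is shaped like the red_roll but white is not meant. What is shaped like the yellow_roll but pink is not meant.

How it is judged:
By the outcome, as a careful person would: the job done as asked, in the order asked, and still so for the second after the job is handed in, with the robot touching nothing.
It also fails if it takes over 72 s, if anything falls off the work surface, if the arm or the gripper's body presses on something with over 40 N, if the wrist force passes 120 N, or if a joint passes its speed limit or range.

### The arm

A 7-joint arm with a two-finger parallel gripper is mounted at the origin on the work surface. World frame = base frame: x ahead of the robot, y to its left, z up, the work surface at z = 0. Lengths are in m, angles in degrees, forces in N, time in s.
With the tool pointing down it reaches from about 0.425 to 0.8 m from the base axis. Payload 8.3 kg.
Tool frame: the origin (TCP) lies midway between the tips of the shut fingers; the grasp point (between the pads) lies env.grip_point_offset behind it (env.grip_point_offset is the distance from the TCP to the grasp point, in m); z points along the fingers, y is the line along which they close (so a half turn about z gives the same grasp; the last joint's range is limited). The gripper opens to 85 mm and grips with 20 to 120 N. Pads are 22 mm wide; open, the fingers measure 114 mm over their backs; the gripper's body (76 mm by 85 mm) begins 54 mm behind the grasp point. The pads swing forward as they close: fully open they stand 13 mm farther back than shut.
Start: joints at [68.302, 21.967, 0.94, 78.501, -0.361, 79.538, -2.664], TCP at [0.194, -0.594, 0.231] pointing down, gripper open.
Joint ranges: [-169.22, 169.22], [-14.56, 117.87], [-87.37, 89.26], [10.42, 133.3], [-82.24, 262.24], [0.94, 117.77], [-172.7, 172.7]. Speed limits (degrees/s): [136.94, 136.94, 172.46, 172.46, 180, 180, 180].

### API

Orientations are given as a 3x3 rotation matrix whose columns are the frame's x, y, z axes.
In Python, from cell import get_obs, vision, ticket, env gives the robot as it stands.
- The arm moves only by the tool drive_tool, never from a script. Its argument "moves" is a list of rows, each a list of 3 entries, a list of its own where there are three numbers: the shift along the tool's x, y, z in mm, then the turn, a rotation vector about the tool's x, y, z in degrees, then the closure, from 0 (fully open) to 1 (shut). In form: [[[dx, dy, dz], [ax, ay, az], grip], ...]. A call has 1 to 5 rows; each row is the pose to reach, as a shift and turn from the pose commanded when the call began, along the tool's axes at that moment; what a row does not reach only later rows make up. A row lasts 1/12 s, in which the tool goes at most 41.7 mm and 7.16 degrees, less where a joint would pass 70% of its speed; a pose out of reach is approached as far as the arm can. A call with a gripper value outside its range is refused whole. The fingers move at their own pace and stop on an object; "force" is the grip in N (left out, the last holds). Time passes only in rows, so rows that repeat a pose let the fingers close. It gives the time, the measured TCP pose, the force, the opening and the grip force at its end, in the units of the state.
- get_obs(): the state, without advancing time (a new reading comes with each control period).
- vision.get_image(name): name is "scene" or "side" or "wrist"; returns a dict with "color" (420x560x3 uint8, blue, green, red), "camera_matrix" (3x3 intrinsics, pixels), "distortion" ([k1, k2, p1, p2, k3] as OpenCV has them; the pictures are not rectified), "T" (4x4, takes a point from camera to world coordinates); the wrist camera has in their place "T_tool_cam" (4x4, takes a point from camera to tool coordinates, whose origin is the TCP and whose axes are the flange's). Camera axes: x right, y up, looking along -z (the intrinsics and any distortion apply to the point x, -y, -z); pixel columns grow to the right and rows downward; lengths in m; the calibration is good to about 2 mm. A picture is of the moment at which its call begins: read the wrist's pose just before it. There is no depth.
- ticket.finish_job(): hands the job in; it is judged then, once.
The state is a dict: "t": time; "joint_positions": joint angles; "joint_vel": joint speeds; "tau": joint torques, N m; "tcp_pos": TCP position; "tcp_rot": TCP orientation; "wrist_force": force on the tool from outside, world axes, zero at the start; "moment": the same for the moment, N m; "finger_gap": finger opening in m; "grasp_force": force on a finger pad.
Only numpy, scipy, OpenCV 4.12 (cv2) and the standard library are available. Lean on these libraries where they do the work, as an engineer would, in place of code of your own. Each camera call takes 0.05 s, during which the arm holds its last target. There are 200 camera calls.

## Working session

There is one attempt and no reset: what is moved stays moved. The work goes in short steps, Python scripts to look and compute and a tool call to move; the robot and the scene stay as the last step left them, time stands still between calls to the robot, and variables do not carry over. Pictures are saved under pics/ and viewed, at most 10 in all, crops included, and the job is handed in when it is done.

Besides the shell and the picture viewer there is one more tool, called as name([rows], argument=value, ...), one row to a line, values as JSON. drive_tool: Moves the arm, as the interface text tells. Its arguments: {"type":"object","properties":{"moves":{"type":"array"},"force":{"type":"number"}},"required":["moves"]}

```bash
ls; mkdir -p pics
python3 - <<'E'
from cell import get_obs, vision, ticket, env
import cv2, numpy as np
np.set_printoptions(precision=4,suppress=True)
o=get_obs(); print(o, env.grip_point_offset)
for n in ["scene","side"]:
    d=vision.get_image(n); cv2.imwrite(f"pics/{n}0.png",d["color"]); np.savez(f"{n}0.npz",**d)
    print(n,d["camera_matrix"],d["distortion"],d["T"])
E
```

```text
pics
{'t': 0.0, 'joint_positions': array([68.3033, 22.0176,  0.9385, 78.5612, -0.3597, 79.5376, -2.6646]), 'joint_vel': array([ 0.1165, -0.046 , -0.0446, -0.0789,  0.052 , -0.105 , -0.0625]), 'tau': array([  0.0006, -62.761 ,   0.845 , -37.1832,   0.0168,   0.0141,
         0.0001]), 'tcp_pos': array([ 0.194 , -0.5936,  0.2303]), 'tcp_rot': array([[ 0.9505,  0.3106, -0.0007],
       [ 0.3106, -0.9505,  0.0019],
       [-0.0001, -0.002 , -1.    ]]), 'wrist_force': array([ 0.2016,  0.4037, -0.1453]), 'moment': array([0.0652, 0.0183, 0.0166]), 'grasp_force': 0.0, 'finger_gap': 0.08556026410095996} 0.0187
scene [[540.1699   0.     280.9396]
 [  0.     540.1699 206.6528]
 [  0.       0.       1.    ]] [-0.2036  0.      0.      0.      0.    ] [[-0.4731 -0.7605  0.4449  1.1405]
 [ 0.8809 -0.4169  0.224   0.2746]
 [ 0.0151  0.4979  0.8671  1.1579]
 [ 0.      0.      0.      1.    ]]
side [[456.4922   0.     282.8344]
 [  0.     456.4922 210.4662]
 [  0.       0.       1.    ]] [-0.0329  0.      0.      0.      0.    ] [[-0.9761  0.1433 -0.1636  0.442 ]
 [-0.2173 -0.6081  0.7635  0.7006]
 [ 0.01    0.7808  0.6247  0.6816]
 [ 0.      0.      0.      1.    ]]
```

View pics/scene0.png

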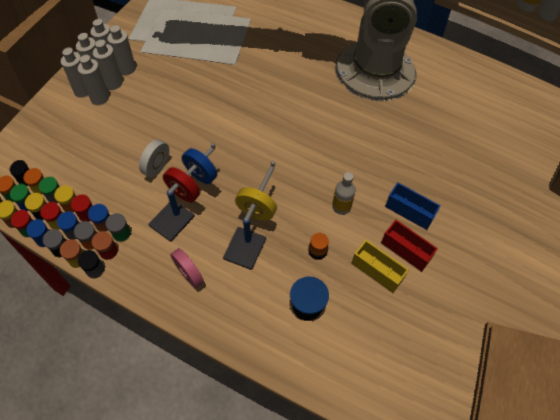

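View pics/side0.png

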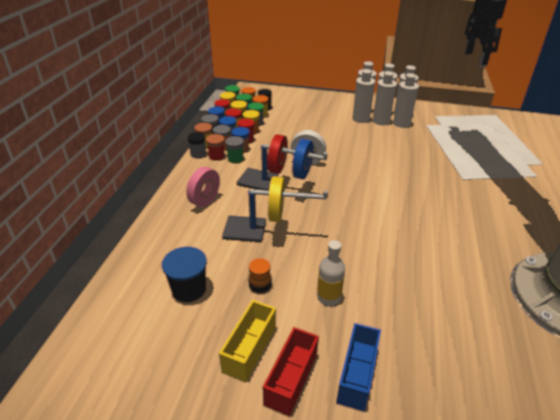

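The scene view shows double_stand (post about 175,205) with the blue roll (200,165) in front of the red one (182,185). The yellow roll (256,204) hangs on the single stand. The caddies are blue (412,206), red (409,245) and yellow (379,266), and the bottle (344,195) stands in between. Next I'll measure the rolls and take enlarged crops.

```bash
cat > h.py <<'E'
import numpy as np, cv2
np.set_printoptions(precision=4,suppress=True)
D={n:dict(np.load(f"{n}0.npz")) for n in("scene","side")}
def rays(d,px,T=None):
    T=d["T"] if T is None else T
    u=cv2.undistortPoints(np.float64(px).reshape(-1,1,2),d["camera_matrix"],d["distortion"]).reshape(-1,2)
    r=np.c_[u[:,0],-u[:,1],-np.ones(len(u))]@T[:3,:3].T
    return T[:3,3],r
def plane(d,px,z,T=None):
    o,r=rays(d,px,T); return o+r*((z-o[2])/r[:,2])[:,None]
def tri(p,q):
    o1,r1=rays(D["scene"],[p]);o2,r2=rays(D["side"],[q]);r1=r1[0];r2=r2[0]
    s=np.linalg.lstsq(np.c_[r1,-r2],o2-o1,rcond=None)[0]
    a=o1+s[0]*r1;b=o2+s[1]*r2
    return (a+b)/2,np.linalg.norm(a-b)
def mask(img,c):
    h,s,v=cv2.split(cv2.cvtColor(img,cv2.COLOR_BGR2HSV))
    m={"red":((h<6)|(h>174)),"blue":(h>105)&(h<125),"yellow":(h>22)&(h<33)}[c]
    return (m&(s>170)&(v>50)).astype(np.uint8)
E
python3 - <<'E'
from h import *
boxes={"scene":{"blue":(175,140,225,190),"red":(155,160,205,208),"yellow":(230,180,282,226)},"side":{"blue":(285,130,322,185),"red":(262,128,300,178),"yellow":(262,170,292,225)}}
for c in("blue","red","yellow"):
    C={}
    for n in D:
        x0,y0,x1,y1=boxes[n][c]; m=mask(D[n]["color"],c); z=np.zeros_like(m); z[y0:y1,x0:x1]=m[y0:y1,x0:x1]
        k,l,st,ce=cv2.connectedComponentsWithStats(z); 
        pts=np.argwhere(z>0)[:,::-1].astype(np.int32); hull=cv2.convexHull(pts); M=cv2.moments(hull); C[n]=(M["m10"]/M["m00"],M["m01"]/M["m00"])
        print(c,n,C[n],cv2.minAreaRect(hull),len(pts))
    print(c,*tri(C["scene"],C["side"]), plane(D["scene"],[C["scene"]],.095)[0])
a=D["scene"]["color"]; b=D["side"]["color"]
R=lambda i,x,y,w,h,f:cv2.resize(i[y:y+h,x:x+w],None,fx=f,fy=f,interpolation=cv2.INTER_CUBIC)
cv2.imwrite("pics/c1.png",np.hstack([R(a,140,130,160,150,5)]))
cv2.imwrite("pics/c2.png",np.vstack([R(a,300,165,150,75,4),R(a,300,240,150,75,4)]))
cv2.imwrite("pics/c3.png",R(b,200,230,195,190,3.15))
E
```

```text
blue scene (199.5956043956044, 162.69816849816849) ((199.5399932861328, 162.7200164794922), (33.80000305175781, 17.200000762939453), 53.13010025024414) 306
blue side (301.77869496855345, 157.31682389937106) ((301.11767578125, 157.5294189453125), (13.581995010375977, 35.89527130126953), 14.03624439239502) 270
blue [ 0.591  -0.2202  0.1035] 0.009503387455829447 [ 0.582  -0.2277  0.095 ]
red scene (180.6763899276988, 183.00897531787584) ((180.83395385742188, 183.18112182617188), (37.22628402709961, 21.623188018798828), 42.51044845581055) 424
red side (276.36029889538656, 153.3635477582846) ((276.4529113769531, 153.21177673339844), (16.378250122070312, 37.09510803222656), 12.528807640075684) 478
red [ 0.6566 -0.2315  0.0976] 0.007829019388443553 [ 0.6518 -0.2357  0.095 ]
yellow scene (255.56509963242405, 203.3097310891855) ((255.2000274658203, 203.1000213623047), (39.80200958251953, 25.938386917114258), 26.56505012512207) 710
yellow side (275.62819167541096, 197.74641483036024) ((274.6646423339844, 198.518310546875), (13.583078384399414, 41.963985443115234), 6.340191841125488) 451
yellow [ 0.6182 -0.0528  0.0982] 0.002969071604630064 [ 0.6152 -0.0548  0.095 ]
```

View pics/c1.png

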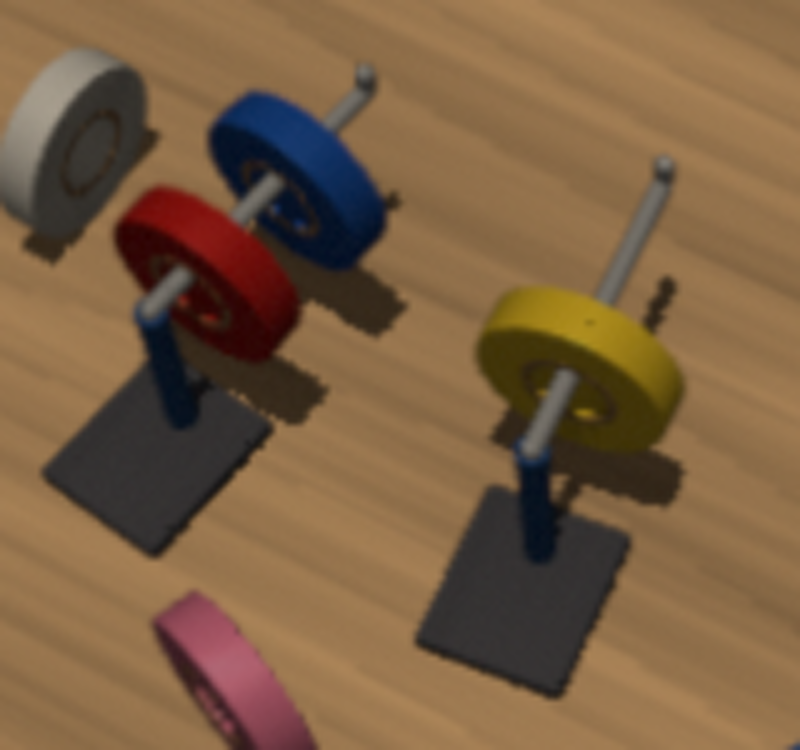

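View pics/c2.png

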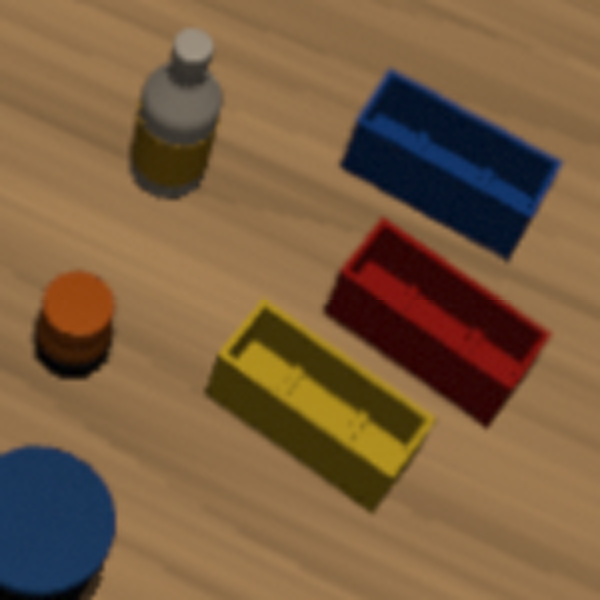

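Crops c1 and c2 clearly show the hook tips (366,75 and 665,165 in c1), the post tops (153,308 and 535,452) and the caddy rims. I'll turn these hand-read rim and tip points into world positions.

Run:
```python
from h import *
d=D["scene"]
c1=lambda p:(np.float64(p)+.5)/5-.5+[140,130]
c2=lambda p:(np.float64(p)+.5)/4-.5+[300,165]
for n,t,p in(("double",(366,75),(153,308)),("single",(665,165),(535,452))):
    a=plane(d,[c1(t)],.122)[0];b=plane(d,[c1(p)],.113)[0]
    v=b-a; print(n,"tip",a,"post",b,"len",np.hypot(*v[:2]),"dir deg",np.degrees(np.arctan2(v[1],v[0])))
for n,p in(("red",(207,274)),("blue",(297,181)),("yellow",(581,370))): print(n,plane(d,[c1(p)],.095)[0])
for n,q in(("blue",[(390,70),(562,160),(523,213),(357,122)]),("red",[(385,220),(550,333),(504,382),(340,272)]),("yellow",[(265,300),(433,418),(390,470),(222,352)])):
    P=plane(d,c2(q),.057)[:,:2]; c=P.mean(0); v=P[1]+P[2]-P[0]-P[3]; w=P[3]+P[2]-P[0]-P[1]
    print(n,"caddy",c,"r",np.hypot(*c),"L",np.linalg.norm(v)/2,"W",np.linalg.norm(w)/2,"long dir",np.degrees(np.arctan2(v[1],v[0])))
for n,p,z in(("bottle",(193,45),.14),("jar",(78,303),.058),("tub",(38,520),.078)): print(n,plane(d,[c2(p)],z)[0])
```

```text
double tip [ 0.5371 -0.2156  0.122 ] post [ 0.6901 -0.236   0.113 ] len 0.15434478401255397 dir deg -7.617136831544567
single tip [ 0.5144 -0.0658  0.122 ] post [ 0.6706 -0.0456  0.113 ] len 0.15747198214482752 dir deg 7.397831971089251
red [ 0.6546 -0.2329  0.095 ]
blue [ 0.5902 -0.2241  0.095 ]
yellow [ 0.6157 -0.054   0.095 ]
blue caddy [0.4047 0.2624] r 0.4823580735658824 L 0.11532889807886351 W 0.04581826972651609 long dir 85.53474120054875
red caddy [0.5096 0.2948] r 0.5887420793564707 L 0.11463687285835521 W 0.04481084020993231 long dir 79.45423225096147
yellow caddy [0.5906 0.2546] r 0.6431539362399175 L 0.11569687546601669 W 0.04211077735837172 long dir 79.1951137167679
bottle [0.4749 0.1064 0.14  ]
jar [0.6124 0.1084 0.058 ]
tub [0.7474 0.1499 0.078 ]
```

View pics/c3.png

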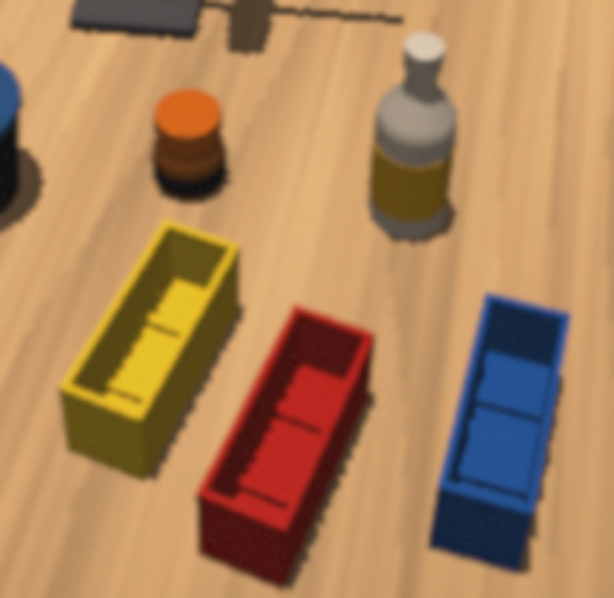

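Run:
```python
from h import *
d=D["side"]
c3=lambda p:(np.float64(p)+.5)/3.15-.5+[200,230]
for n,q in(("blue",[(488,296),(568,315),(528,513),(438,485)]),("red",[(297,308),(373,335),(289,528),(201,493)]),("yellow",[(167,222),(238,246),(146,417),(64,386)])):
    P=plane(d,c3(q),.057)[:,:2]; c=P.mean(0); w=P[1]+P[2]-P[0]-P[3]; v=P[3]+P[2]-P[0]-P[1]
    print(n,"caddy",c,"L",np.linalg.norm(v)/2,"W",np.linalg.norm(w)/2,"long dir",np.degrees(np.arctan2(v[1],v[0])))
for n,p,z in(("bottle",(424,46),.14),("jar",(188,113),.058)): print(n,plane(d,[c3(p)],z)[0])
```

```text
blue caddy [0.407  0.2662] L 0.11725659352027835 W 0.04288114058823909 long dir 84.12691542261852
red caddy [0.5099 0.2978] L 0.11631810885140934 W 0.04364587846113385 long dir 79.16745847628042
yellow caddy [0.5915 0.2566] L 0.11595443677503782 W 0.04439658045780151 long dir 79.6705743820187
bottle [0.4761 0.1101 0.14  ]
jar [0.6123 0.1121 0.058 ]
```

```bash
cat > t.py <<'E'
# usage: t.py x y z yaw : shift (mm) and rotvec (deg) in tool axes to bring TCP there, tool y at yaw (world deg), pointing down
import sys; from h import *; from cell import get_obs
from scipy.spatial.transform import Rotation as R
o=get_obs(); x,y,z,w=map(float,sys.argv[1:5]); w=np.radians(w)
Y=np.array([np.cos(w),np.sin(w),0]);Z=np.array([0,0,-1.]);G=np.c_[np.cross(Y,Z),Y,Z]
A=o["tcp_rot"]
print("shift",(A.T@(np.array([x,y,z])-o["tcp_pos"])*1e3).round(1),"turn",R.from_matrix(A.T@G).as_rotvec(degrees=True).round(2))
print("t",o["t"],"pos",o["tcp_pos"],"yawY",np.degrees(np.arctan2(A[1,1],A[0,1])),"F",o["wrist_force"],"gap",o["finger_gap"],o["grasp_force"],"q",o["joint_positions"].round(0))
E
python3 t.py .590 -.2235 .28 -7.6
```

```text
shift [ 491.4 -228.9  -49.2] turn [ -0.09  -0.06 -64.3 ]
t 0.1 pos [ 0.194  -0.5936  0.2304] yawY -71.90235701060112 F [-1.2258  0.3827  0.1005] gap 0.08544723279240343 0.0 q [68. 22.  1. 79. -0. 80. -3.]
```

drive_tool([
  [[36, -17, -20], [0, 0, -6], 0],
  [[72, -34, -40], [0, 0, -12], 0],
  [[108, -51, -50], [0, 0, -18], 0],
  [[144, -68, -50], [0, 0, -24], 0],
  [[180, -85, -50], [0, 0, -30], 0],
], force=60)

```text
t: 0.52
tcp_pos: [0.3391, -0.457, 0.2823]
tcp_rot: [[0.665, 0.747, 0.001], [0.747, -0.665, -0.001], [-0.0, 0.002, -1.0]]
wrist_force: [0.9, -1.2, 0.1]
finger_gap: 0.0851
grasp_force: 0.0
```

```bash
python3 t.py .590 -.2235 .28 -7.6
```

```text
shift [341.2  32.3   2.2] turn [  0.08   0.05 -34.05]
t 0.5167 pos [ 0.3391 -0.457   0.2823] yawY -41.64748243383689 F [ 0.8549 -1.2049  0.0708] gap 0.08514346799536662 0.0 q [57. 14. -9. 82.  2. 84.  7.]
```

drive_tool([
  [[34, 3, 0], [0, 0, -7], 0.3],
  [[68, 6, 0], [0, 0, -14], 0.3],
  [[102, 9, 0], [0, 0, -21], 0.3],
  [[136, 12, 0], [0, 0, -28], 0.3],
  [[170, 16, 0], [0, 0, -34], 0.3],
])

```text
t: 0.93
tcp_pos: [0.4642, -0.3409, 0.281]
tcp_rot: [[0.131, 0.991, -0.001], [0.991, -0.131, 0.0], [0.0, -0.001, -1.0]]
wrist_force: [1.0, -0.6, 0.7]
finger_gap: 0.0596
grasp_force: 0.0
```

drive_tool([
  [[27, 22, 0], [0, 0, 0], 0.3],
  [[53, 44, 0], [0, 0, 0], 0.3],
  [[80, 65, 0], [0, 0, 0], 0.3],
  [[107, 87, 0], [0, 0, 0], 0.3],
  [[133, 109, 0], [0, 0, 0], 0.3],
])

```text
t: 1.35
tcp_pos: [0.5905, -0.2241, 0.2809]
tcp_rot: [[0.138, 0.99, -0.001], [0.99, -0.138, 0.0], [0.0, -0.001, -1.0]]
wrist_force: [-0.1, -0.5, 0.9]
finger_gap: 0.0596
grasp_force: 0.0
```

drive_tool([
  [[0, 0, 0], [0, 0, 0], 0.3],
  [[0, 0, 0], [0, 0, 0], 0.3],
])

```text
t: 1.52
tcp_pos: [0.5909, -0.2225, 0.2802]
tcp_rot: [[0.133, 0.991, -0.001], [0.991, -0.133, 0.002], [0.002, -0.001, -1.0]]
wrist_force: [-0.3, 0.4, -0.4]
finger_gap: 0.06
grasp_force: 0.0
```

```bash
cat > w.py <<'E'
import sys; from h import *; from cell import get_obs, vision
n=sys.argv[1]; o=get_obs(); d=vision.get_image("wrist")
T=np.eye(4);T[:3,:3]=o["tcp_rot"];T[:3,3]=o["tcp_pos"]; d["T"]=T@d["T_tool_cam"]
np.savez(n+".npz",**d); cv2.imwrite(f"pics/{n}.png",d["color"]); print(d["T_tool_cam"],d["camera_matrix"][0,0],d["distortion"])
E
python3 w.py w1; python3 t.py .590 -.2235 .28 -7.6
```

```text
[[-0.0004  0.9577  0.2877  0.0739]
 [ 1.      0.0003  0.0004 -0.0008]
 [ 0.0003  0.2877 -0.9577 -0.1419]
 [ 0.      0.      0.      1.    ]] 355.4222549020218 [0.0291 0.     0.     0.     0.    ]
shift [ 1.3 -0.1  0.5] turn [-0.08 -0.02 -0.21]
t 1.5667 pos [ 0.5899 -0.2248  0.2805] yawY -7.80549876984475 F [-0.4852 -0.8666  0.1942] gap 0.05972488301576793 0.0 q [ 33.  24. -22.  71.   9.  87.   4.]
```

View pics/w1.png

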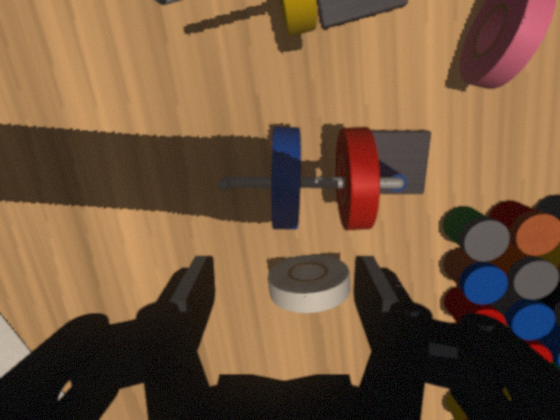

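The wrist view shows the blue roll's crest at (286,180), the red one's at about (357,180), and the hook running level in the image from (222,183) to (402,184). The tool's closing axis is therefore aligned with the hook.

Run:
```python
from h import *
d=dict(np.load("w1.npz")); P=lambda p,z:plane(d,[p],z)[0]
m=mask(d["color"],"blue"); m[:115]=0;m[245:]=0;m[:,:262]=0;m[:,310:]=0
ys,xs=np.nonzero(m); print("blue bbox",xs.min(),xs.max(),ys.min(),ys.max())
for y in(165,172,193,200): r=xs[ys==y]; print(y,r.min(),r.max())
print("L/R edge crest",P((xs.min(),181),.143),P((xs.max()+1,181),.143))
print("rim extremes y at axis height",P((286,ys.min()),.1),P((286,ys.max()+1),.1))
print("tip",P((222,183),.122),"hook far",P((402,184),.112), "red crest",P((357,181),.143))
```

```text
blue bbox 274 298 140 179Traceback (most recent call last):
  File "<stdin>", line 5, in <module>
    return umr_minimum(a, axis, None, out, keepdims, initial, where)
ValueError: zero-size array to reduction operation minimum which has no identity
```

Run:
```python
from h import *
d=dict(np.load("w1.npz")); P=lambda p,z:plane(d,[p],z)[0]
print("L/R edge crest",P((273,181),.143),P((300,181),.143))
print("rim extremes y",P((286,126),.1),P((286,230),.1))
print("tip",P((222,183),.122),"hook far",P((402,184),.112), "red crest",P((362,181),.143))
```

```text
L/R edge crest [ 0.5824 -0.2123  0.143 ] [ 0.6039 -0.2152  0.143 ]
rim extremes y [ 0.5982 -0.1741  0.1   ] [ 0.5852 -0.2718  0.1   ]
tip [ 0.537 -0.213  0.122] hook far [ 0.6942 -0.2374  0.112 ] red crest [ 0.6532 -0.2218  0.143 ]
```

drive_tool([
  [[2, 1, 35], [0, 0, 0], 0.45],
  [[2, 1, 75], [0, 0, 0], 0.45],
  [[2, 1, 115], [0, 0, 0], 0.45],
  [[2, 1, 145], [0, 0, 0], 0.45],
  [[2, 1, 161], [0, 0, 0], 0.45],
])

```text
t: 1.98
tcp_pos: [0.5873, -0.2253, 0.1155]
tcp_rot: [[0.14, 0.99, -0.006], [0.99, -0.14, 0.001], [0.0, -0.007, -1.0]]
wrist_force: [0.7, 0.5, -0.1]
finger_gap: 0.0468
grasp_force: 0.0
```

drive_tool([
  [[0, 0, 0], [0, 0, 0], 0.45],
  [[0, 0, 0], [0, 0, 0], 0.85],
  [[0, 0, 0], [0, 0, 0], 1],
  [[0, 0, 0], [0, 0, 0], 1],
  [[0, 0, 0], [0, 0, 0], 1],
])

```text
t: 2.4
tcp_pos: [0.5919, -0.2245, 0.1224]
tcp_rot: [[0.138, 0.99, 0.003], [0.99, -0.138, -0.001], [-0.001, 0.003, -1.0]]
wrist_force: [0.1, -1.6, 3.2]
finger_gap: 0.0226
grasp_force: 60.9
```

```bash
python3 t.py .591 -.222 .118 -8
```

```text
shift [ 2.3 -1.2  4.4] turn [0.18 0.06 0.06]
t 2.4 pos [ 0.5919 -0.2245  0.1224] yawY -7.9362898826363075 F [ 0.1012 -1.6023  3.218 ] gap 0.02257043257671978 60.89657826414623 q [ 34.  29. -22.  85.  11.  68.   2.]
```

drive_tool([
  [[0, 0, -7], [0, 0, 0], 1],
  [[0, 0, -14], [0, 0, 0], 1],
  [[0, 0, -21], [0, 0, 0], 1],
  [[0, 0, -21], [0, 0, 0], 1],
])

```text
t: 2.73
tcp_pos: [0.5921, -0.2239, 0.1439]
tcp_rot: [[0.137, 0.991, 0.003], [0.991, -0.137, -0.001], [-0.001, 0.003, -1.0]]
wrist_force: [0.6, 0.1, -1.4]
finger_gap: 0.0226
grasp_force: 60.4
```

```bash
python3 t.py .505 -.211 .139 -8
```

```text
shift [  0.8 -88.    4.6] turn [0.19 0.03 0.1 ]
t 2.7333 pos [ 0.5921 -0.2239  0.1439] yawY -7.896525451632079 F [ 0.6459  0.1358 -1.3576] gap 0.02255685053054546 60.435475108351966 q [ 34.  28. -22.  84.  11.  71.   2.]
```

drive_tool([
  [[0, -20, 0], [0, 0, 0], 1],
  [[0, -42, 0], [0, 0, 0], 1],
  [[0, -64, 0], [0, 0, 0], 1],
  [[0, -84, 0], [0, 0, 0], 1],
  [[0, -96, 0], [0, 0, 0], 1],
])

```text
t: 3.15
tcp_pos: [0.494, -0.2104, 0.1414]
tcp_rot: [[0.138, 0.99, -0.001], [0.99, -0.138, -0.0], [-0.0, -0.001, -1.0]]
wrist_force: [0.3, 0.3, -1.2]
finger_gap: 0.0228
grasp_force: 60.5
```

```bash
python3 t.py .406 .2645 .26 -5
```

```text
shift [ 458.2 -152.7 -118.7] turn [-0.05  0.02 -2.92]
t 3.15 pos [ 0.494  -0.2104  0.1414] yawY -7.922047319506518 F [ 0.2552  0.2575 -1.2455] gap 0.022782010754211768 60.529673076962354 q [ 39.  16. -23.  99.   7.  66.   6.]
```

drive_tool([
  [[10, -10, -35], [0, 0, 0], 1],
  [[35, -21, -60], [0, 0, 0], 1],
  [[70, -32, -80], [0, 0, 0], 1],
  [[105, -43, -100], [0, 0, -1], 1],
  [[140, -53, -119], [0, 0, -1], 1],
])

```text
t: 3.57
tcp_pos: [0.462, -0.0631, 0.2618]
tcp_rot: [[0.12, 0.993, 0.001], [0.993, -0.12, -0.001], [-0.0, 0.001, -1.0]]
wrist_force: [0.7, -0.3, -1.0]
finger_gap: 0.0224
grasp_force: 60.5
```

drive_tool([
  [[36, -11, 0], [0, 0, 0], 1],
  [[72, -22, 0], [0, 0, 0], 1],
  [[108, -33, 0], [0, 0, 0], 1],
  [[144, -44, 0], [0, 0, 0], 1],
  [[180, -55, 0], [0, 0, 0], 1],
])

```text
t: 3.98
tcp_pos: [0.4289, 0.1225, 0.2608]
tcp_rot: [[0.12, 0.993, 0.001], [0.993, -0.12, -0.001], [-0.0, 0.001, -1.0]]
wrist_force: [1.4, -0.3, -1.6]
finger_gap: 0.0228
grasp_force: 60.6
```

drive_tool([
  [[36, -10, 0], [0, 0, 0], 1],
  [[72, -20, 0], [0, 0, -1], 1],
  [[105, -30, 0], [0, 0, -1], 1],
  [[120, -34, 0], [0, 0, -1], 1],
  [[120, -34, 0], [0, 0, -1], 1],
])

```text
t: 4.4
tcp_pos: [0.4083, 0.2487, 0.2609]
tcp_rot: [[0.095, 0.995, 0.0], [0.995, -0.095, 0.002], [0.002, 0.0, -1.0]]
wrist_force: [0.5, 0.9, -1.1]
finger_gap: 0.0227
grasp_force: 60.6
```

```bash
python3 t.py .406 .2645 .26 -5; python3 w.py w2
```

```text
shift [15.5 -3.8  0.9] turn [ 0.01 -0.12 -0.47]
t 4.4 pos [0.4083 0.2487 0.2609] yawY -5.46986839478045 F [ 0.5405  0.8959 -1.1203] gap 0.02269970060824032 60.558973104889446 q [ 11.   6. -49.  96.   5.  80. -45.]
[[-0.0004  0.9577  0.2877  0.074 ]
 [ 1.      0.0003  0.0003 -0.0008]
 [ 0.0002  0.2877 -0.9577 -0.1419]
 [ 0.      0.      0.      1.    ]] 355.4222549020218 [0.0291 0.     0.     0.     0.    ]
```

View pics/w2.png

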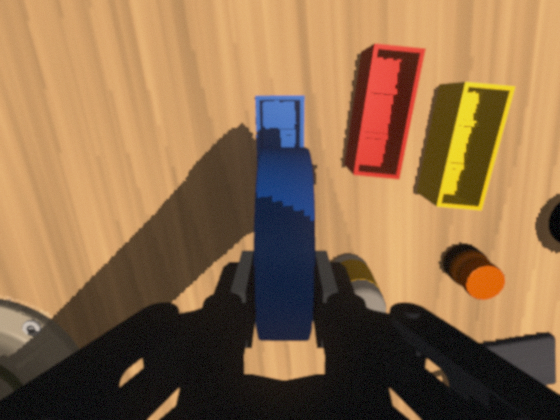

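The wrist view shows the held blue roll in line with the blue caddy, whose far rim runs (256,96)-(304,96). The red rim corners are (373,45), (424,49), (400,178), (353,174). The yellow ones are (464,83), (514,87), (483,210), (437,206).

Run:
```python
from h import *
d=dict(np.load("w2.npz")); P=lambda p,z=.057:plane(d,p,z)[:,:2]
for n,q in(("red",[(373,45),(424,49),(400,178),(353,174)]),("yellow",[(464,83),(514,87),(483,210),(437,206)])):
    p=P(q); c=p.mean(0); w=p[1]+p[2]-p[0]-p[3]; v=p[0]+p[1]-p[2]-p[3]
    print(n,c,"L",np.linalg.norm(v)/2,"W",np.linalg.norm(w)/2,np.degrees(np.arctan2(v[1],v[0])))
a=P([(256,96),(304,96),(304,145),(257,135)]); print("blue",a)
m=a[:2].mean(0)
for yaw in(-4,-5,-6): t=np.radians(90+yaw); print(yaw,m-.06*np.array([np.cos(t),np.sin(t)]))
# held roll axis location: front rim edges of roll at its rim front, z ~ .233
print("roll front",P([(258,152),(314,152)],.235))
```

```text
red [0.5094 0.2965] L 0.11759619241417966 W 0.04628005140408153 79.4449560760721
yellow [0.5918 0.2555] L 0.11808674162710629 W 0.04619949524603772 80.1115586046282
blue [[0.3888 0.3255]
 [0.4332 0.3212]
 [0.4296 0.2761]
 [0.3855 0.2899]]
-4 [0.4068 0.2635]
-5 [0.4057 0.2636]
-6 [0.4047 0.2637]
roll front [[0.3999 0.2986]
 [0.4263 0.2961]]
```

drive_tool([
  [[15, -3, 0], [0, 0, -0.5], 1],
  [[15, -3, 30], [0, 0, -0.5], 1],
  [[15, -3, 60], [0, 0, -0.5], 1],
  [[15, -3, 90], [0, 0, -0.5], 1],
  [[15, -3, 110], [0, 0, -0.5], 1],
])

```text
t: 4.87
tcp_pos: [0.4086, 0.2568, 0.1478]
tcp_rot: [[0.096, 0.995, -0.002], [0.995, -0.096, -0.002], [-0.002, -0.001, -1.0]]
wrist_force: [-0.3, -0.6, -1.0]
finger_gap: 0.0224
grasp_force: 60.5
```

```bash
python3 t.py .406 .264 .092 -5
```

```text
shift [ 7.  -3.2 55.8] turn [-0.08  0.13 -0.52]
t 4.8667 pos [0.4086 0.2568 0.1478] yawY -5.5189889761695925 F [-0.2902 -0.5589 -1.0473] gap 0.02239197481626135 60.472394611060736 q [  7.  13. -48. 105.  11.  66. -51.]
```

drive_tool([
  [[0, 0, 0], [0, 0, 0], 1],
  [[0, 0, 0], [0, 0, 0], 1],
  [[0, 0, 0], [0, 0, 0], 1],
])

```text
t: 5.12
tcp_pos: [0.4099, 0.2591, 0.1519]
tcp_rot: [[0.095, 0.995, 0.002], [0.995, -0.095, 0.001], [0.001, 0.002, -1.0]]
wrist_force: [-0.1, -0.2, -1.8]
finger_gap: 0.023
grasp_force: 60.4
```

```bash
python3 t.py .406 .264 .092 -5
```

```text
shift [ 4.5 -4.4 59.9] turn [ 0.09 -0.05 -0.46]
t 5.1167 pos [0.4099 0.2591 0.1519] yawY -5.4614725845481775 F [-0.0739 -0.1557 -1.8094] gap 0.02296552934194252 60.410528313445866 q [  7.  13. -49. 105.  11.  67. -51.]
```

drive_tool([
  [[4, -4, 0], [0, 0, -0.5], 1],
  [[4, -4, 15], [0, 0, -0.5], 1],
  [[4, -4, 30], [0, 0, -0.5], 1],
  [[4, -4, 30], [0, 0, -0.5], 1],
  [[4, -4, 30], [0, 0, -0.5], 1],
])

```text
t: 5.53
tcp_pos: [0.4053, 0.2639, 0.1211]
tcp_rot: [[0.085, 0.996, 0.0], [0.996, -0.085, 0.0], [0.0, 0.0, -1.0]]
wrist_force: [0.1, 0.4, -1.5]
finger_gap: 0.0227
grasp_force: 60.4
```

```bash
python3 t.py .406 .264 .092 -5
```

```text
shift [ 0.2  0.7 29.1] turn [ 0.01 -0.01  0.13]
t 5.5333 pos [0.4053 0.2639 0.1211] yawY -4.871412879959581 F [ 0.0916  0.3693 -1.4703] gap 0.0226661931142645 60.38409160365326 q [  6.  15. -48. 107.  13.  63. -52.]
```

drive_tool([
  [[0, 0, 10], [0, 0, 0], 1],
  [[0, 0, 20], [0, 0, 0], 1],
  [[0, 0, 28], [0, 0, 0], 1],
  [[0, 0, 30], [0, 0, 0], 1],
  [[0, 0, 30], [0, 0, 0], 1],
])

```text
t: 5.95
tcp_pos: [0.4047, 0.2632, 0.0894]
tcp_rot: [[0.085, 0.996, -0.002], [0.996, -0.085, -0.001], [-0.001, -0.002, -1.0]]
wrist_force: [0.0, 0.2, -0.9]
finger_gap: 0.0228
grasp_force: 60.6
```

drive_tool([
  [[0, 0, 1], [0, 0, 0], 1],
  [[0, 0, 2], [0, 0, 0], 1],
  [[0, 0, 2], [0, 0, 0], 1],
])

```text
t: 6.2
tcp_pos: [0.4055, 0.2637, 0.0885]
tcp_rot: [[0.086, 0.996, 0.0], [0.996, -0.086, 0.0], [0.0, 0.0, -1.0]]
wrist_force: [0.2, 0.5, -1.5]
finger_gap: 0.0225
grasp_force: 60.6
```

drive_tool([
  [[0, 0, 1], [0, 0, 0], 1],
  [[0, 0, 2], [0, 0, 0], 1],
  [[0, 0, 2], [0, 0, 0], 1],
])

```text
t: 6.45
tcp_pos: [0.4058, 0.2639, 0.0878]
tcp_rot: [[0.086, 0.996, 0.001], [0.996, -0.086, -0.0], [0.0, 0.001, -1.0]]
wrist_force: [-4.7, -4.0, 14.2]
finger_gap: 0.0227
grasp_force: 62.6
```

drive_tool([
  [[0, 0, 1], [0, 0, 0], 1],
  [[0, 0, 1], [0, 0, 0], 1],
])

```text
t: 6.62
tcp_pos: [0.4059, 0.264, 0.0877]
tcp_rot: [[0.085, 0.996, 0.002], [0.996, -0.085, -0.0], [-0.0, 0.002, -1.0]]
wrist_force: [-6.5, -6.6, 23.8]
finger_gap: 0.0225
grasp_force: 63.9
```

drive_tool([
  [[0, 0, -2], [0, 0, 0], 1],
  [[0, 0, -2], [0, 0, 0], 0.5],
  [[0, 0, -2], [0, 0, 0], 0.5],
  [[0, 0, -2], [0, 0, 0], 0.5],
  [[0, 0, -2], [0, 0, 0], 0.5],
])

```text
t: 7.03
tcp_pos: [0.4053, 0.2635, 0.0872]
tcp_rot: [[0.086, 0.996, -0.0], [0.996, -0.086, 0.0], [0.0, -0.0, -1.0]]
wrist_force: [-0.7, -0.1, -0.1]
finger_gap: 0.0429
grasp_force: 0.0
```

drive_tool([
  [[0, 0, -20], [0, 0, 0], 0.5],
  [[0, 0, -50], [0, 0, 0], 0.5],
  [[0, 0, -90], [0, 0, 0], 0.5],
  [[0, 0, -130], [0, 0, 0], 0.5],
  [[0, 0, -165], [0, 0, 0], 0.5],
])

```text
t: 7.45
tcp_pos: [0.405, 0.2638, 0.2547]
tcp_rot: [[0.085, 0.996, 0.001], [0.996, -0.085, 0.001], [0.001, 0.001, -1.0]]
wrist_force: [1.7, 0.9, 0.6]
finger_gap: 0.0428
grasp_force: 0.0
```

```bash
python3 t.py .6545 -.2325 .26 -8; python3 w.py w3
python3 - <<'E'
import cv2,numpy as np
from cell import vision
b=vision.get_image("side")["color"][230:420,200:395]; w=cv2.imread("pics/w3.png")
cv2.imwrite("pics/m1.png",np.hstack([cv2.resize(b,(390,380)),cv2.resize(w,(400,300))[:].copy() if 0 else cv2.copyMakeBorder(cv2.resize(w,(400,300)),0,80,0,0,0)]))
E
```

```text
shift [-473.4  290.7   -5.5] turn [ 0.03 -0.04  3.14]
t 7.45 pos [0.405  0.2638 0.2547] yawY -4.864316250095102 F [1.692  0.8802 0.565 ] gap 0.04278510407659836 0.0 q [  9.   8. -50.  96.   6.  79. -47.]
[[-0.0004  0.9577  0.2877  0.074 ]
 [ 1.      0.0003  0.0003 -0.0008]
 [ 0.0002  0.2877 -0.9577 -0.1419]
 [ 0.      0.      0.      1.    ]] 355.4222549020218 [0.0291 0.     0.     0.     0.    ]
```

View pics/m1.png

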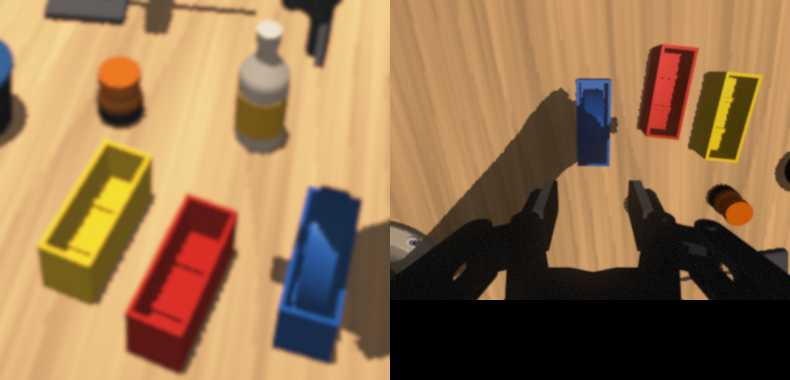

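The blue caddy is at (593,120) in the right half of the picture, but the standing roll is hard to make out there. I'll enlarge both views.

Run:
```python
import cv2,numpy as np
from cell import vision
a=vision.get_image("side")["color"]; w=cv2.imread("pics/w3.png"); s=vision.get_image("scene")["color"]
for n,i in(("a",a),("s",s)): cv2.imwrite(f"pics/{n}2.png",i)
R=lambda i,x,y,k:cv2.resize(i[y:y+k,x:x+k],(395,395),interpolation=cv2.INTER_CUBIC)
cv2.imwrite("pics/m2.png",np.hstack([R(a,315,310,90),R(w,230,90,150)]))
```

```text
(no output)
```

View pics/m2.png

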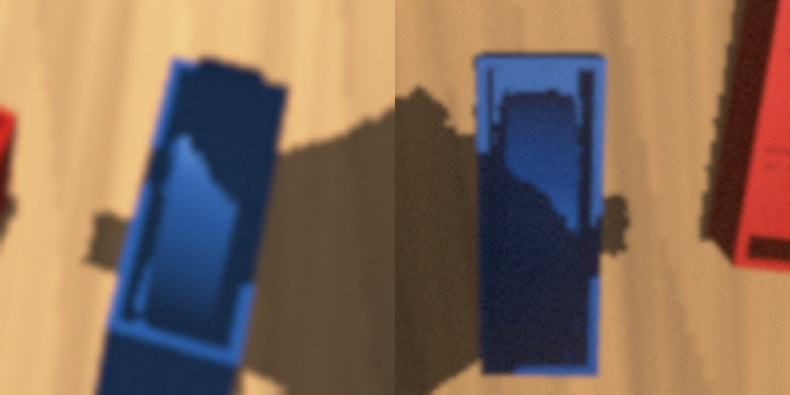

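The enlargement shows the blue roll standing in its caddy: its curved rim is visible inside, and it pokes above the far wall at (235,70). Next is the red roll.

drive_tool([
  [[-33, 20, -5], [0, 0, 0], 0.5],
  [[-66, 40, -5], [0, 0, 0], 0.5],
  [[-99, 60, -5], [0, 0, 0], 0.5],
  [[-132, 80, -5], [0, 0, 0], 0.5],
  [[-165, 100, -5], [0, 0, 0], 0.5],
])

```text
t: 8.07
tcp_pos: [0.4905, 0.0885, 0.2557]
tcp_rot: [[0.085, 0.996, -0.003], [0.996, -0.085, -0.001], [-0.001, -0.002, -1.0]]
wrist_force: [1.0, 0.9, 0.2]
finger_gap: 0.0426
grasp_force: 0.0
```

drive_tool([
  [[-33, 20, 0], [0, 0, 1], 0.5],
  [[-66, 40, 0], [0, 0, 2], 0.5],
  [[-99, 60, 0], [0, 0, 3], 0.5],
  [[-132, 80, 0], [0, 0, 3], 0.5],
  [[-165, 100, 0], [0, 0, 3], 0.5],
])

```text
t: 8.48
tcp_pos: [0.5761, -0.0843, 0.2552]
tcp_rot: [[0.138, 0.99, -0.003], [0.99, -0.138, 0.0], [-0.0, -0.003, -1.0]]
wrist_force: [0.3, 0.6, 1.2]
finger_gap: 0.0427
grasp_force: 0.0
```

drive_tool([
  [[-33, 20, 0], [0, 0, 0], 0.5],
  [[-66, 40, 0], [0, 0, 0], 0.5],
  [[-99, 60, 0], [0, 0, 0], 0.5],
  [[-120, 73, 0], [0, 0, 0], 0.5],
  [[-120, 73, 0], [0, 0, 0], 0.5],
])

```text
t: 8.9
tcp_pos: [0.6314, -0.2188, 0.2529]
tcp_rot: [[0.146, 0.989, -0.005], [0.989, -0.146, -0.001], [-0.002, -0.005, -1.0]]
wrist_force: [0.9, -0.9, -0.9]
finger_gap: 0.0429
grasp_force: 0.0
```

```bash
python3 t.py .6545 -.2315 .12 -8; python3 w.py w4
python3 - <<'E'
from h import *
d=dict(np.load("w4.npz")); P=lambda p,z:plane(d,[p],z)[0]
m=mask(d["color"],"red"); k,l,s,c=cv2.connectedComponentsWithStats(m)
for i in range(1,k):
    if s[i][4]>300:
        x,y,w,h,_=s[i]; print(s[i],"crest edges",P((x,y+h/2),.143),P((x+w,y+h/2),.143),"rim y",P((x+w/2,y),.095),P((x+w/2,y+h),.095))
E
```

```text
shift [ -8.9  25.4 132.8] turn [-0.3   0.11 -0.38]
t 8.9 pos [ 0.6314 -0.2188  0.2529] yawY -8.382461833005124 F [ 0.9403 -0.8584 -0.8832] gap 0.04289452906079387 0.0 q [ 35.  30. -30.  67.  15.  87.  -1.]
[[-0.0004  0.9577  0.2877  0.0739]
 [ 1.      0.0003  0.0004 -0.0008]
 [ 0.0003  0.2877 -0.9577 -0.1419]
 [ 0.      0.      0.      1.    ]] 355.4222549020218 [0.0291 0.     0.     0.     0.    ]
[ 299  141   37  108 3079] crest edges [ 0.6416 -0.2159  0.143 ] [ 0.6684 -0.2198  0.143 ] rim y [ 0.663  -0.1852  0.095 ] [ 0.6513 -0.2826  0.095 ]
[469 213  47  31 609] crest edges [ 0.7637 -0.2601  0.143 ] [ 0.7977 -0.2649  0.143 ] rim y [ 0.8069 -0.2702  0.095 ] [ 0.8075 -0.2999  0.095 ]
```

drive_tool([
  [[-9, 26, 20], [0, 0, 0], 0.5],
  [[-9, 26, 50], [0, 0, 0], 0.5],
  [[-9, 26, 80], [0, 0, 0], 0.5],
  [[-9, 26, 80], [0, 0, 0], 0.5],
  [[-9, 26, 80], [0, 0, 0], 0.5],
])

```text
t: 9.37
tcp_pos: [0.6551, -0.2221, 0.1749]
tcp_rot: [[0.136, 0.991, -0.005], [0.991, -0.136, 0.002], [0.001, -0.006, -1.0]]
wrist_force: [0.4, -0.0, 1.3]
finger_gap: 0.0431
grasp_force: 0.0
```

```bash
python3 t.py .655 -.232 .121 -8
```

```text
shift [-9.9  1.5 53.8] turn [-0.32 -0.08  0.2 ]
t 9.3667 pos [ 0.6551 -0.2221  0.1749] yawY -7.803036889832957 F [ 0.4351 -0.0039  1.2894] gap 0.043117550690196745 0.0 q [ 34.  35. -29.  69.  17.  80.  -2.]
```

drive_tool([
  [[0, 0, 0], [0, 0, 0], 0.5],
  [[0, 0, 0], [0, 0, 0], 0.5],
  [[0, 0, 0], [0, 0, 0], 0.5],
])

```text
t: 9.62
tcp_pos: [0.6577, -0.2236, 0.18]
tcp_rot: [[0.137, 0.991, 0.004], [0.991, -0.137, -0.001], [-0.001, 0.004, -1.0]]
wrist_force: [0.2, 0.2, 0.3]
finger_gap: 0.0428
grasp_force: 0.0
```

```bash
python3 t.py .655 -.232 .121 -8
```

```text
shift [-8.7 -1.7 59. ] turn [0.22 0.03 0.11]
t 9.6167 pos [ 0.6577 -0.2236  0.18  ] yawY -7.889049327058214 F [0.2153 0.2347 0.3081] gap 0.04278938739729426 0.0 q [ 34.  35. -29.  69.  17.  80.  -2.]
```

drive_tool([
  [[-9, -2, 10], [0, 0, 0], 0.5],
  [[-9, -2, 30], [0, 0, 0], 0.5],
  [[-9, -2, 45], [0, 0, 0], 0.5],
  [[-9, -2, 45], [0, 0, 0], 0.5],
  [[-9, -2, 45], [0, 0, 0], 0.5],
])

```text
t: 10.03
tcp_pos: [0.6527, -0.233, 0.1316]
tcp_rot: [[0.138, 0.99, -0.002], [0.99, -0.138, 0.0], [0.0, -0.002, -1.0]]
wrist_force: [-0.2, 0.8, 0.7]
finger_gap: 0.0426
grasp_force: 0.0
```

```bash
python3 t.py .655 -.232 .121 -8
```

```text
shift [ 1.3  2.2 10.6] turn [-0.09 -0.    0.07]
t 10.0333 pos [ 0.6527 -0.233   0.1316] yawY -7.932781966645235 F [-0.2112  0.8359  0.6537] gap 0.042624656546126086 0.0 q [ 35.  37. -29.  73.  17.  75.  -2.]
```

drive_tool([
  [[1, 1, 6], [0, 0, 0], 0.5],
  [[1, 1, 12], [0, 0, 0], 0.5],
  [[1, 1, 12], [0, 0, 0], 0.5],
])

```text
t: 10.28
tcp_pos: [0.6544, -0.2313, 0.1196]
tcp_rot: [[0.137, 0.991, -0.0], [0.991, -0.137, 0.0], [0.0, -0.001, -1.0]]
wrist_force: [-0.6, -0.4, -0.4]
finger_gap: 0.0425
grasp_force: 0.0
```

drive_tool([
  [[0, 0, 0], [0, 0, 0], 0.8],
  [[0, 0, 0], [0, 0, 0], 1],
  [[0, 0, 0], [0, 0, 0], 1],
  [[0, 0, 0], [0, 0, 0], 1],
  [[0, 0, 0], [0, 0, 0], 1],
])

```text
t: 10.7
tcp_pos: [0.6549, -0.2315, 0.1208]
tcp_rot: [[0.138, 0.99, 0.001], [0.991, -0.138, -0.0], [0.0, 0.001, -1.0]]
wrist_force: [0.5, -0.3, 1.9]
finger_gap: 0.0228
grasp_force: 60.3
```

drive_tool([
  [[0, 0, -7], [0, 0, 0], 1],
  [[0, 0, -14], [0, 0, 0], 1],
  [[0, 0, -21], [0, 0, 0], 1],
  [[0, 0, -21], [0, 0, 0], 1],
  [[0, 0, -21], [0, 0, 0], 1],
])

```text
t: 11.12
tcp_pos: [0.655, -0.2316, 0.1423]
tcp_rot: [[0.138, 0.99, 0.001], [0.99, -0.138, -0.0], [-0.0, 0.001, -1.0]]
wrist_force: [0.4, 0.9, -2.0]
finger_gap: 0.0227
grasp_force: 60.0
```

```bash
python3 t.py .494 -.2085 .143 -8
```

```text
shift [   0.7 -162.6   -1. ] turn [0.08 0.01 0.09]
t 11.1167 pos [ 0.655  -0.2316  0.1423] yawY -7.906672942092731 F [ 0.3934  0.9056 -1.9588] gap 0.022692601484390576 59.96489476441624 q [ 35.  36. -29.  72.  17.  76.  -1.]
```

drive_tool([
  [[0, -25, 0], [0, 0, 0], 1],
  [[0, -55, 0], [0, 0, 0], 1],
  [[0, -85, 0], [0, 0, 0], 1],
  [[0, -113, 0], [0, 0, 0], 1],
  [[0, -135, 0], [0, 0, 0], 1],
])

```text
t: 11.53
tcp_pos: [0.5185, -0.2127, 0.1408]
tcp_rot: [[0.138, 0.99, -0.001], [0.99, -0.138, 0.0], [-0.0, -0.001, -1.0]]
wrist_force: [0.4, 0.1, -1.6]
finger_gap: 0.0229
grasp_force: 60.3
```

drive_tool([
  [[0, -15, 0], [0, 0, 0], 1],
  [[0, -28, 0], [0, 0, 0], 1],
  [[0, -28, 0], [0, 0, 0], 1],
  [[0, -28, 0], [0, 0, 0], 1],
])

```text
t: 11.87
tcp_pos: [0.4928, -0.2094, 0.1415]
tcp_rot: [[0.138, 0.99, 0.0], [0.99, -0.138, -0.001], [-0.001, 0.0, -1.0]]
wrist_force: [0.8, 0.7, -1.9]
finger_gap: 0.0228
grasp_force: 60.3
```

```bash
python3 t.py .5096 .2965 .26 -10.5
```

```text
shift [ 503.3  -53.2 -118.8] turn [0.01 0.04 2.56]
t 11.8667 pos [ 0.4928 -0.2094  0.1415] yawY -7.937612504350101 F [ 0.7584  0.6697 -1.88  ] gap 0.022836367810542015 60.26951479410535 q [ 46.  17. -32.  99.  10.  67.   4.]
```

drive_tool([
  [[5, -2, -38], [0, 0, 0], 1],
  [[18, -4, -75], [0, 0, 0.5], 1],
  [[40, -6, -105], [0, 0, 1], 1],
  [[72, -9, -119], [0, 0, 1.5], 1],
  [[108, -12, -119], [0, 0, 2.5], 1],
])

```text
t: 12.28
tcp_pos: [0.4987, -0.1007, 0.2646]
tcp_rot: [[0.184, 0.983, 0.007], [0.983, -0.184, -0.002], [-0.0, 0.007, -1.0]]
wrist_force: [1.7, -0.3, -2.0]
finger_gap: 0.0228
grasp_force: 60.4
```

drive_tool([
  [[38, -2, 0], [0, 0, 0], 1],
  [[76, -4, 0], [0, 0, 0], 1],
  [[114, -6, 0], [0, 0, 0], 1],
  [[152, -8, 0], [0, 0, 0], 1],
  [[190, -10, 0], [0, 0, 0], 1],
])

```text
t: 12.7
tcp_pos: [0.5213, 0.0905, 0.2606]
tcp_rot: [[0.181, 0.984, 0.001], [0.984, -0.181, 0.001], [0.001, 0.001, -1.0]]
wrist_force: [0.4, -0.6, -1.6]
finger_gap: 0.0225
grasp_force: 60.3
```

drive_tool([
  [[38, -2, 0], [0, 0, 0], 1],
  [[76, -4, 0], [0, 0, 0], 1],
  [[114, -6, 0], [0, 0, 0], 1],
  [[152, -8, 0], [0, 0, 0], 1],
  [[190, -10, 0], [0, 0, 0], 1],
])

```text
t: 13.12
tcp_pos: [0.5458, 0.2792, 0.2601]
tcp_rot: [[0.181, 0.983, -0.0], [0.983, -0.181, 0.001], [0.001, -0.0, -1.0]]
wrist_force: [1.0, 1.0, -1.7]
finger_gap: 0.0227
grasp_force: 60.3
```

drive_tool([
  [[12, -4, 0], [0, 0, 0], 1],
  [[12, -4, 0], [0, 0, 0], 1],
  [[12, -4, 0], [0, 0, 0], 1],
  [[12, -4, 0], [0, 0, 0], 1],
])

```text
t: 13.45
tcp_pos: [0.5441, 0.2884, 0.26]
tcp_rot: [[0.182, 0.983, -0.0], [0.983, -0.182, -0.001], [-0.001, 0.0, -1.0]]
wrist_force: [0.2, -0.7, -2.3]
finger_gap: 0.023
grasp_force: 60.3
```

```bash
python3 t.py .5096 .2965 .26 -10.5
```

```text
shift [  1.7 -35.4   0. ] turn [0.   0.03 0.02]
t 13.45 pos [0.5441 0.2884 0.26  ] yawY -10.481432701132748 F [ 0.2424 -0.6703 -2.2881] gap 0.022986296239254807 60.31985618329145 q [  1.  27. -46.  76.  19.  86. -54.]
```

drive_tool([
  [[2, -20, 0], [0, 0, 0], 1],
  [[2, -35, 20], [0, 0, 0], 1],
  [[2, -35, 55], [0, 0, 0], 1],
  [[2, -35, 90], [0, 0, 0], 1],
  [[2, -35, 112], [0, 0, 0], 1],
])

```text
t: 13.87
tcp_pos: [0.5093, 0.2945, 0.1455]
tcp_rot: [[0.184, 0.983, -0.001], [0.983, -0.184, -0.003], [-0.003, -0.0, -1.0]]
wrist_force: [0.7, -0.9, -2.4]
finger_gap: 0.0228
grasp_force: 60.2
```

drive_tool([
  [[0, 0, 0], [0, 0, 0], 1],
  [[0, 0, 0], [0, 0, 0], 1],
  [[0, 0, 0], [0, 0, 0], 1],
])

```text
t: 14.12
tcp_pos: [0.5106, 0.2974, 0.1504]
tcp_rot: [[0.182, 0.983, 0.002], [0.983, -0.182, 0.001], [0.002, 0.002, -1.0]]
wrist_force: [-0.8, 0.4, -1.8]
finger_gap: 0.0229
grasp_force: 60.3
```

```bash
python3 t.py .5096 .2965 .0875 -10.5
```

```text
shift [-1.2 -0.9 62.9] turn [ 0.12 -0.09 -0.01]
t 14.1167 pos [0.5106 0.2974 0.1504] yawY -10.507150282780467 F [-0.7794  0.4189 -1.8321] gap 0.022890473846403383 60.28269412119698 q [  1.  27. -46.  89.  20.  72. -59.]
```

drive_tool([
  [[-1, -1, 15], [0, 0, 0], 1],
  [[-1, -1, 30], [0, 0, 0], 1],
  [[-1, -1, 45], [0, 0, 0], 1],
  [[-1, -1, 56], [0, 0, 0], 1],
  [[-1, -1, 60], [0, 0, 0], 1],
])

```text
t: 14.53
tcp_pos: [0.5085, 0.2967, 0.0884]
tcp_rot: [[0.181, 0.983, 0.001], [0.983, -0.181, 0.0], [0.0, 0.001, -1.0]]
wrist_force: [0.7, 0.1, -1.3]
finger_gap: 0.0227
grasp_force: 60.3
```

drive_tool([
  [[0, 0, 1], [0, 0, 0], 1],
  [[0, 0, 2], [0, 0, 0], 1],
  [[0, 0, 2], [0, 0, 0], 1],
])

```text
t: 14.78
tcp_pos: [0.5086, 0.2974, 0.0874]
tcp_rot: [[0.181, 0.984, 0.001], [0.984, -0.181, 0.001], [0.001, 0.001, -1.0]]
wrist_force: [-0.5, -0.9, -2.5]
finger_gap: 0.0228
grasp_force: 60.3
```

drive_tool([
  [[0, 0, 1], [0, 0, 0], 1],
  [[0, 0, 2], [0, 0, 0], 1],
  [[0, 0, 2], [0, 0, 0], 1],
])

```text
t: 15.03
tcp_pos: [0.5087, 0.2975, 0.086]
tcp_rot: [[0.181, 0.984, 0.002], [0.984, -0.181, 0.001], [0.001, 0.002, -1.0]]
wrist_force: [-1.2, -3.9, 6.6]
finger_gap: 0.0228
grasp_force: 61.4
```

drive_tool([
  [[0, 0, 0], [0, 0, 0], 0.5],
  [[0, 0, 0], [0, 0, 0], 0.5],
  [[0, 0, 0], [0, 0, 0], 0.5],
  [[0, 0, 0], [0, 0, 0], 0.5],
])

```text
t: 15.37
tcp_pos: [0.5081, 0.2969, 0.0844]
tcp_rot: [[0.181, 0.984, 0.0], [0.984, -0.181, 0.0], [0.0, 0.0, -1.0]]
wrist_force: [0.7, 0.2, -0.9]
finger_gap: 0.043
grasp_force: 0.0
```

drive_tool([
  [[0, 0, -20], [0, 0, 0], 0.5],
  [[0, 0, -55], [0, 0, 0], 0.5],
  [[0, 0, -95], [0, 0, 0], 0.5],
  [[0, 0, -135], [0, 0, 0], 0.5],
  [[0, 0, -174], [0, 0, 0], 0.5],
])

```text
t: 15.78
tcp_pos: [0.5076, 0.2968, 0.2603]
tcp_rot: [[0.18, 0.984, -0.0], [0.984, -0.18, 0.0], [0.0, -0.0, -1.0]]
wrist_force: [1.2, 1.0, -0.8]
finger_gap: 0.0423
grasp_force: 0.0
```

```bash
python3 t.py .6160 -.0535 .26 7.4; python3 w.py w5 >/dev/null
python3 - <<'E'
from h import *
from cell import vision
d=vision.get_image("side"); m=mask(d["color"],"red"); k,l,s,c=cv2.connectedComponentsWithStats(m)
print([list(x) for x in s[1:] if x[4]>60])
E
```

```text
shift [-325.1  169.7    0.2] turn [ -0.01  -0.01 -17.78]
t 15.7833 pos [0.5076 0.2968 0.2603] yawY -10.380594881144761 F [ 1.2424  1.0403 -0.8004] gap 0.04231422782388499 0.0 q [  1.  23. -48.  80.  17.  84. -56.]
[[np.int32(215), np.int32(99), np.int32(14), np.int32(9), np.int32(82)], [np.int32(225), np.int32(108), np.int32(17), np.int32(10), np.int32(105)], [np.int32(238), np.int32(119), np.int32(16), np.int32(23), np.int32(149)], [np.int32(209), np.int32(146), np.int32(15), np.int32(13), np.int32(169)], [np.int32(263), np.int32(329), np.int32(54), np.int32(86), np.int32(2605)]]
```

drive_tool([
  [[-33, 17, 0], [0, 0, -3.5], 0.5],
  [[-66, 34, 0], [0, 0, -7], 0.5],
  [[-99, 51, 0], [0, 0, -10.5], 0.5],
  [[-132, 68, 0], [0, 0, -14], 0.5],
  [[-165, 86, 0], [0, 0, -17.8], 0.5],
])

```text
t: 16.3
tcp_pos: [0.5628, 0.1174, 0.2579]
tcp_rot: [[-0.132, 0.991, -0.0], [0.991, 0.132, -0.0], [-0.0, -0.0, -1.0]]
wrist_force: [1.5, 0.1, -0.6]
finger_gap: 0.0427
grasp_force: 0.0
```

drive_tool([
  [[-38, 7, 0], [0, 0, 0], 0.5],
  [[-76, 14, 0], [0, 0, 0], 0.5],
  [[-114, 21, 0], [0, 0, 0], 0.5],
  [[-152, 27, 0], [0, 0, 0], 0.5],
  [[-178, 31, 0], [0, 0, 0], 0.5],
])

```text
t: 16.72
tcp_pos: [0.6169, -0.0585, 0.2573]
tcp_rot: [[-0.125, 0.992, -0.001], [0.992, 0.125, -0.001], [-0.001, -0.001, -1.0]]
wrist_force: [0.7, -0.8, 0.2]
finger_gap: 0.0426
grasp_force: 0.0
```

drive_tool([
  [[0, 0, 0], [0, 0, 0], 0.5],
  [[0, 0, 0], [0, 0, 0], 0.5],
  [[0, 0, 0], [0, 0, 0], 0.5],
  [[0, 0, 0], [0, 0, 0], 0.5],
])

```text
t: 17.05
tcp_pos: [0.6162, -0.0514, 0.2583]
tcp_rot: [[-0.132, 0.991, -0.0], [0.991, 0.132, 0.001], [0.001, 0.0, -1.0]]
wrist_force: [-0.5, -0.1, 0.4]
finger_gap: 0.043
grasp_force: 0.0
```

```bash
python3 t.py .6160 -.0535 .12 7.4; python3 w.py w6 >/dev/null
python3 - <<'E'
from h import *
d=dict(np.load("w6.npz")); P=lambda p,z:plane(d,[p],z)[0]
m=mask(d["color"],"yellow"); k,l,s,c=cv2.connectedComponentsWithStats(m)
for i in range(1,k):
    if s[i][4]>300:
        x,y,w,h,_=s[i]; print(s[i],"crest edges",P((x,y+h/2),.143),P((x+w,y+h/2),.143),"rim y",P((x+w/2,y),.095),P((x+w/2,y+h),.095))
E
```

```text
shift [ -2.2  -0.5 138.3] turn [ 0.   -0.05  0.16]
t 17.05 pos [ 0.6162 -0.0514  0.2583] yawY 7.556587236577732 F [-0.4839 -0.1234  0.3703] gap 0.042983100327855926 0.0 q [ 32.  26. -44.  75.  18.  85.  -3.]
[ 271  132   32   86 1259] crest edges [ 0.6037 -0.0342  0.143 ] [ 0.6271 -0.0311  0.143 ] rim y [ 0.6122 -0.0061  0.095 ] [ 0.6225 -0.0823  0.095 ]
```

drive_tool([
  [[-2, 1, 35], [0, 0, 0], 0.5],
  [[-2, 1, 75], [0, 0, 0], 0.5],
  [[-2, 1, 110], [0, 0, 0], 0.5],
  [[-2, 1, 127], [0, 0, 0], 0.5],
  [[-2, 1, 127], [0, 0, 0], 0.5],
])

```text
t: 17.52
tcp_pos: [0.6147, -0.0543, 0.1266]
tcp_rot: [[-0.131, 0.991, -0.008], [0.991, 0.131, 0.001], [0.002, -0.007, -1.0]]
wrist_force: [-0.3, 0.5, -0.5]
finger_gap: 0.0428
grasp_force: 0.0
```

drive_tool([
  [[0, 0, 0], [0, 0, 0], 0.5],
  [[0, 0, 0], [0, 0, 0], 0.5],
  [[0, 0, 0], [0, 0, 0], 0.5],
])

```text
t: 17.77
tcp_pos: [0.6191, -0.0546, 0.1338]
tcp_rot: [[-0.129, 0.992, 0.004], [0.992, 0.129, -0.0], [-0.001, 0.004, -1.0]]
wrist_force: [-0.4, -0.1, 0.8]
finger_gap: 0.043
grasp_force: 0.0
```

```bash
python3 t.py .617 -.0535 .12 7.4
```

```text
shift [ 1.4 -2.  13.8] turn [0.22 0.04 0.04]
t 17.7667 pos [ 0.6191 -0.0546  0.1338] yawY 7.435082792432563 F [-0.386  -0.0517  0.7546] gap 0.04302764383477996 0.0 q [ 32.  31. -42.  86.  21.  71.  -5.]
```

drive_tool([
  [[1, -1, 6], [0, 0, 0], 0.5],
  [[1, -1, 12], [0, 0, 0], 0.5],
  [[1, -1, 12], [0, 0, 0], 0.5],
])

```text
t: 18.02
tcp_pos: [0.6161, -0.0545, 0.1184]
tcp_rot: [[-0.129, 0.992, -0.001], [0.992, 0.129, -0.0], [0.0, -0.001, -1.0]]
wrist_force: [-0.4, 1.0, 0.1]
finger_gap: 0.0429
grasp_force: 0.0
```

drive_tool([
  [[0, 0, 0], [0, 0, 0], 0.8],
  [[0, 0, 0], [0, 0, 0], 1],
  [[0, 0, 0], [0, 0, 0], 1],
  [[0, 0, 0], [0, 0, 0], 1],
  [[0, 0, 0], [0, 0, 0], 1],
])

```text
t: 18.43
tcp_pos: [0.6167, -0.0544, 0.1194]
tcp_rot: [[-0.129, 0.992, 0.0], [0.992, 0.129, 0.0], [0.0, 0.0, -1.0]]
wrist_force: [-0.0, -0.1, 0.4]
finger_gap: 0.0233
grasp_force: 60.1
```

drive_tool([
  [[0, 0, -7], [0, 0, 0], 1],
  [[0, 0, -14], [0, 0, 0], 1],
  [[0, 0, -21], [0, 0, 0], 1],
  [[0, 0, -21], [0, 0, 0], 1],
  [[0, 0, -21], [0, 0, 0], 1],
])

```text
t: 18.85
tcp_pos: [0.6171, -0.0544, 0.1412]
tcp_rot: [[-0.129, 0.992, 0.002], [0.992, 0.129, -0.0], [-0.0, 0.002, -1.0]]
wrist_force: [0.1, -0.2, -1.8]
finger_gap: 0.0231
grasp_force: 60.0
```

```bash
python3 t.py .480 -.0715 .143 7.4
```

```text
shift [   0.7 -138.2   -2. ] turn [ 0.09  0.02 -0.01]
t 18.85 pos [ 0.6171 -0.0544  0.1412] yawY 7.39435520661863 F [ 0.0773 -0.2255 -1.7504] gap 0.02306393033720774 60.00492054736242 q [ 32.  30. -42.  85.  21.  72.  -5.]
```

drive_tool([
  [[0, -25, 0], [0, 0, 0], 1],
  [[0, -55, 0], [0, 0, 0], 1],
  [[0, -85, 0], [0, 0, 0], 1],
  [[0, -115, 0], [0, 0, 0], 1],
  [[0, -138, 0], [0, 0, 0], 1],
])

```text
t: 19.27
tcp_pos: [0.4773, -0.0724, 0.1396]
tcp_rot: [[-0.128, 0.992, -0.002], [0.992, 0.128, -0.0], [-0.0, -0.002, -1.0]]
wrist_force: [0.5, -1.0, -1.1]
finger_gap: 0.0228
grasp_force: 60.3
```

drive_tool([
  [[0, 0, 0], [0, 0, 0], 1],
  [[0, 0, 0], [0, 0, 0], 1],
  [[0, 0, -38], [0, 0, 0], 1],
  [[0, 0, -76], [0, 0, 0], 1],
  [[0, 0, -110], [0, 0, 0], 1],
])

```text
t: 19.68
tcp_pos: [0.4804, -0.0716, 0.2523]
tcp_rot: [[-0.13, 0.992, 0.001], [0.992, 0.13, 0.001], [0.001, 0.001, -1.0]]
wrist_force: [1.1, -0.8, -0.4]
finger_gap: 0.0231
grasp_force: 60.3
```

drive_tool([
  [[0, 0, -10], [0, 0, 0], 1],
  [[0, 0, -10], [0, 0, 0], 1],
])

```text
t: 19.85
tcp_pos: [0.4823, -0.0719, 0.2635]
tcp_rot: [[-0.129, 0.992, 0.006], [0.992, 0.129, -0.001], [-0.002, 0.006, -1.0]]
wrist_force: [-0.2, -0.1, -2.1]
finger_gap: 0.0229
grasp_force: 60.4
```

```bash
python3 t.py .5915 .2555 .26 -10.2
```

```text
shift [310.6 150.6   3.8] turn [ 0.36  0.06 17.63]
t 19.85 pos [ 0.4823 -0.0719  0.2635] yawY 7.429033666672495 F [-0.1941 -0.0714 -2.1012] gap 0.0229403311085232 60.38062242558226 q [ 48.   7. -47.  95.   6.  80.   8.]
```

drive_tool([
  [[33, 16, 0], [0, 0, 3.5], 1],
  [[66, 32, 0], [0, 0, 7], 1],
  [[99, 48, 0], [0, 0, 10.5], 1],
  [[132, 64, 0], [0, 0, 14], 1],
  [[165, 80, 2], [0, 0, 17.6], 1],
])

```text
t: 20.27
tcp_pos: [0.5382, 0.1034, 0.2564]
tcp_rot: [[0.181, 0.984, -0.002], [0.984, -0.181, 0.0], [-0.0, -0.002, -1.0]]
wrist_force: [1.1, -0.4, -0.2]
finger_gap: 0.0228
grasp_force: 60.2
```

drive_tool([
  [[35, 5, 0], [0, 0, 0], 1],
  [[70, 10, 0], [0, 0, 0], 1],
  [[105, 15, 0], [0, 0, 0], 1],
  [[140, 20, 0], [0, 0, 0], 1],
  [[159, 23, 0], [0, 0, 0], 1],
])

```text
t: 20.68
tcp_pos: [0.5878, 0.259, 0.2549]
tcp_rot: [[0.173, 0.985, -0.004], [0.985, -0.173, 0.001], [0.0, -0.004, -1.0]]
wrist_force: [-0.4, 0.1, -1.2]
finger_gap: 0.0227
grasp_force: 60.2
```

drive_tool([
  [[0, 0, 0], [0, 0, 0], 1],
  [[0, 0, 0], [0, 0, 0], 1],
  [[0, 0, 0], [0, 0, 0], 1],
  [[0, 0, 0], [0, 0, 0], 1],
])

```text
t: 21.02
tcp_pos: [0.5889, 0.2526, 0.2573]
tcp_rot: [[0.179, 0.984, -0.001], [0.984, -0.179, -0.001], [-0.001, -0.001, -1.0]]
wrist_force: [0.1, -0.3, -0.3]
finger_gap: 0.0231
grasp_force: 60.2
```

```bash
python3 t.py .5915 .2555 .145 -10.2
```

```text
shift [  3.4   2.1 112.3] turn [-0.04  0.08 -0.1 ]
t 21.0167 pos [0.5889 0.2526 0.2573] yawY -10.300644530907 F [ 0.0878 -0.2554 -0.2681] gap 0.023082252657975963 60.20334109431133 q [  5.  31. -49.  71.  23.  88. -51.]
```

drive_tool([
  [[3, 2, 25], [0, 0, 0], 1],
  [[3, 2, 60], [0, 0, 0], 1],
  [[3, 2, 90], [0, 0, 0], 1],
  [[3, 2, 107], [0, 0, 0], 1],
  [[3, 2, 107], [0, 0, 0], 1],
])

```text
t: 21.43
tcp_pos: [0.5897, 0.2531, 0.1466]
tcp_rot: [[0.179, 0.984, -0.006], [0.984, -0.179, -0.004], [-0.005, -0.005, -1.0]]
wrist_force: [-0.5, -0.6, -1.3]
finger_gap: 0.0229
grasp_force: 60.2
```

drive_tool([
  [[0, 0, 0], [0, 0, 0], 1],
  [[0, 0, 0], [0, 0, 0], 1],
  [[0, 0, 0], [0, 0, 0], 1],
])

```text
t: 21.68
tcp_pos: [0.5922, 0.257, 0.1537]
tcp_rot: [[0.178, 0.984, 0.003], [0.984, -0.178, 0.001], [0.002, 0.003, -1.0]]
wrist_force: [0.2, -0.7, -1.2]
finger_gap: 0.0227
grasp_force: 60.2
```

```bash
python3 t.py .5915 .2555 .085 -10.2
```

```text
shift [-1.8 -0.6 68.7] turn [ 0.16 -0.12 -0.04]
t 21.6833 pos [0.5922 0.257  0.1537] yawY -10.242414590650535 F [ 0.151  -0.6979 -1.2409] gap 0.022719464652173973 60.19673586823046 q [  5.  35. -48.  80.  26.  76. -54.]
```

drive_tool([
  [[-1, 0, 15], [0, 0, 0], 1],
  [[-1, 0, 32], [0, 0, 0], 1],
  [[-1, 0, 48], [0, 0, 0], 1],
  [[-1, 0, 58], [0, 0, 0], 1],
  [[-1, 0, 62], [0, 0, 0], 1],
])

```text
t: 22.1
tcp_pos: [0.5909, 0.2555, 0.0888]
tcp_rot: [[0.177, 0.984, -0.0], [0.984, -0.177, -0.0], [-0.0, -0.0, -1.0]]
wrist_force: [0.2, -0.8, -1.6]
finger_gap: 0.0229
grasp_force: 60.3
```

drive_tool([
  [[0, 0, 1], [0, 0, 0], 1],
  [[0, 0, 2], [0, 0, 0], 1],
  [[0, 0, 2], [0, 0, 0], 1],
])

```text
t: 22.35
tcp_pos: [0.5915, 0.2562, 0.0885]
tcp_rot: [[0.177, 0.984, 0.001], [0.984, -0.177, 0.001], [0.001, 0.001, -1.0]]
wrist_force: [0.5, 0.2, -1.5]
finger_gap: 0.0228
grasp_force: 60.3
```

drive_tool([
  [[0, 0, 1], [0, 0, 0], 1],
  [[0, 0, 2], [0, 0, 0], 1],
  [[0, 0, 2], [0, 0, 0], 1],
])

```text
t: 22.6
tcp_pos: [0.5911, 0.2558, 0.0856]
tcp_rot: [[0.177, 0.984, 0.0], [0.984, -0.177, 0.0], [0.0, 0.0, -1.0]]
wrist_force: [0.1, 0.8, -1.7]
finger_gap: 0.0229
grasp_force: 60.3
```

drive_tool([
  [[0, 0, 1], [0, 0, 0], 1],
  [[0, 0, 1.5], [0, 0, 0], 1],
  [[0, 0, 1.5], [0, 0, 0], 1],
])

```text
t: 22.85
tcp_pos: [0.5913, 0.2559, 0.0846]
tcp_rot: [[0.177, 0.984, 0.001], [0.984, -0.177, 0.0], [0.0, 0.001, -1.0]]
wrist_force: [-1.0, -0.8, 3.8]
finger_gap: 0.0231
grasp_force: 61.1
```

Contact came at the expected height, so I'll release, retreat and check.

drive_tool([
  [[0, 0, 0], [0, 0, 0], 0.5],
  [[0, 0, 0], [0, 0, 0], 0.5],
  [[0, 0, 0], [0, 0, 0], 0.5],
  [[0, 0, 0], [0, 0, 0], 0.5],
])

```text
t: 23.18
tcp_pos: [0.5909, 0.2557, 0.0837]
tcp_rot: [[0.177, 0.984, -0.0], [0.984, -0.177, 0.0], [-0.0, -0.0, -1.0]]
wrist_force: [1.1, 0.5, 0.0]
finger_gap: 0.0423
grasp_force: 0.0
```

drive_tool([
  [[0, 0, -20], [0, 0, 0], 0.5],
  [[0, 0, -55], [0, 0, 0], 0.5],
  [[0, 0, -95], [0, 0, 0], 0.5],
  [[0, 0, -135], [0, 0, 0], 0.5],
  [[0, 0, -174], [0, 0, 0], 0.5],
])

```text
t: 23.6
tcp_pos: [0.5906, 0.2557, 0.2598]
tcp_rot: [[0.177, 0.984, -0.0], [0.984, -0.177, 0.0], [0.0, -0.0, -1.0]]
wrist_force: [0.4, 1.2, -0.3]
finger_gap: 0.0426
grasp_force: 0.0
```

drive_tool([
  [[-40, 0, 0], [0, 0, 0], 0.5],
  [[-80, 0, 0], [0, 0, 0], 0.5],
  [[-120, 0, 0], [0, 0, 0], 0.5],
  [[-150, 0, 0], [0, 0, 0], 0.5],
  [[-150, 0, 0], [0, 0, 0], 0.5],
])

```text
t: 24.02
tcp_pos: [0.5651, 0.0995, 0.2575]
tcp_rot: [[0.187, 0.982, -0.0], [0.982, -0.187, -0.004], [-0.004, 0.001, -1.0]]
wrist_force: [0.4, -0.3, -0.4]
finger_gap: 0.0425
grasp_force: 0.0
```

```bash
python3 w.py w9 >/dev/null
python3 - <<'E'
import cv2,numpy as np
from cell import vision
a=vision.get_image("side")["color"][220:420,170:400]; w=cv2.imread("pics/w9.png")
cv2.imwrite("pics/f.png",np.hstack([cv2.resize(a,(400,348),interpolation=cv2.INTER_CUBIC),cv2.resize(w[:261,130:430],(400,348))]))
E
```

```text
(no output)
```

View pics/f.png

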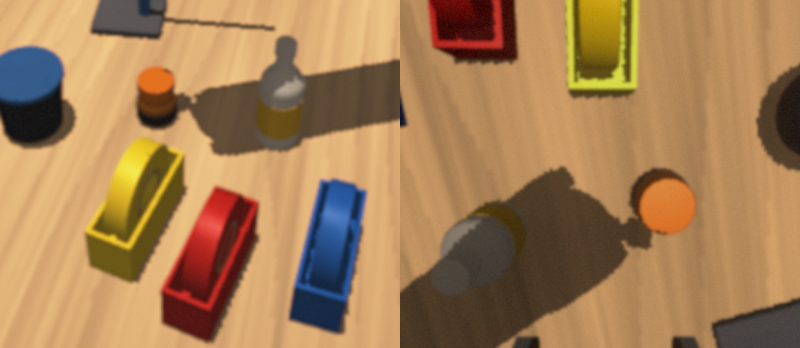

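The picture shows all three rolls standing in their own caddies: yellow at (140,195), red at (210,250) and blue at (335,235). The bottle, jar and tub are still upright where they were.

```bash
python3 -c "
from cell import ticket; print(ticket.finish_job())"
```

```text
the job is handed in; nothing more can be done
None
```

The red, blue and yellow rolls are each standing in the caddy of their own colour, the bottle, jar and tub are still upright where they stood, and the job was handed in at about 24 s on the robot's clock.

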